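Unlock a bayonet-lidded pressure chamber and take the sample out

TASK

Please get the sample beaker out of the little pressure chamber: pull the T-grip of the locking pin up against its spring and give it a quarter turn so that it stays up by itself, then turn the lid anticlockwise by its handle as far as it goes, lift the lid off and set it down right way up on the bench. Then lift out the glass beaker and stand it upright on the bench too, clear of the chamber. Leave the pin parked up, do not wrench the lid against the chamber, and leave the other things on the bench where they are.

Things in the scene. Friction and masses are not known exactly. Their poses are not given: they have to be found in the camera images.
- chamber: Round steel pot bolted to the bench. Origin: centre of its underside, on the bench; z up. Its -x side carries the locking pin, its +x side a small gauge on a pipe (35 mm high, reaching 131 mm out). Bore 91 mm across, floor 21 mm above the bench. Clear bench: 170 mm to its left (+y) and 90 mm nearer the robot the lid has room; the bench round x = 0.40, y = -0.27 has room for the beaker.
- rim (a point): Centre of the chamber's rim face, 50 mm above the bench; axes as the chamber's. Flange 184 mm across; a 97 mm collar, 4 mm high, centres the lid. On it stand three claws 56 degrees wide, centred 180, 300 and 60 degrees from +x (anticlockwise from above): uprights outside 83 mm radius, lips reaching in to 61 mm radius, 12 to 21 mm above this face. A stop block closes the clockwise end of each claw.
- lock_pin (a joint): Lift of the spring-loaded locking pin, m: 0 = down, its 8 mm tip in a notch of the lid; 0.017 = highest. The spring pulls down with about 5 N at 0, 11 N at the top. A tongue under the T-grip lies in a 12 mm deep slot: the grip cannot turn until lifted 12 mm. Turned about 90 degrees and let go there, the tongue rests on the slot's edges and the pin stays at about 0.012, clear of the lid.
- pin_turn (a joint): Turn of the T-grip about the vertical, rad, positive anticlockwise from above: 0 = along the slot (the grip points along the chamber's x axis); it turns up to 1.7 either way; near +1.57 or -1.57 it is parked when let down.
- pin_grip (a point): Centre of the pin's black T-grip, on the pin's axis, 72 mm from the chamber's axis; 124 mm above the bench with the pin down; the slotted turret under it, 25 mm wide, ends at 100 mm. The grip is a bar 46 mm long (along this point's x, which turns with it), 12 mm thick (y) and 19 mm high (z)..
- lid: Loose aluminium lid, about 0.55 kg. Origin: centre of its flat underside, which lies on the chamber's rim face at the start; z up. Flange 116 mm across, 10 mm thick, with three 50 degree wide lugs out to 80 mm radius at 180, 300 and 60 degrees from its +x, held under the claws with 2 mm play up and down, 3 mm sideways. Its hollow dome is 100 mm across and 48 mm high and covers the beaker.
- lid_grip (a point): Middle of the lid's black bridge handle, 82 mm above its underside on its axis; axes as the lid's (along the chamber's when locked). Bar 110 mm long (y), 16 mm wide (x), 16 mm high, 26 mm free under it, posts 40 mm either side. Turned anticlockwise from above the lid is free from 54 degrees on and stops at about 60; then it lifts straight off. Lift it 100 mm or more before moving aside: the parked pin stands 146 mm above the bench.
- sample_beaker: The sample: a small clear glass beaker, 57 x 54 mm across the rim, 69 mm tall, empty, 45 g. Origin: centre of its underside, z up. It stands on the chamber's floor under the lid, its rim 40 mm above the chamber's rim face. Grip it across its outside near the rim; the claws' lips end 19 mm below its rim.
- rack_c: Bystander: tube rack with tubes, 52 x 132 x 61 mm, at the back left.
- petri_0: Bystander: petri dish, 91 mm across, 15 mm high, at the right.
- timer: Bystander: bench timer, 55 x 65 x 18 mm, near the front edge.
- marker_a: Bystander: felt pen, 133 mm long, near the front edge.
- tape_roll: Bystander: roll of label tape, 68 mm across, 19 mm high, near the front edge.
- vial_3: Bystander: small vial, 24 mm across, 50 mm tall, left of the chamber.

How it is judged:
By the outcome, as a careful person would: the job done as asked, in the order asked, and still so for the second after the job is handed in, with the robot touching nothing.
It also fails if it takes over 72 s, if anything falls off the work surface, if the arm or the gripper's body presses on something with over 40 N, if the wrist force passes 120 N, or if a joint passes its speed limit or range.

ROBOT

A 7-joint arm with a two-finger parallel gripper is mounted at the origin on a cart in front of the work surface, level with it; the furniture and walls round the work are solid. World frame = base frame: x ahead of the robot, y to its left, z up, the work surface at z = 0. Lengths are in m, angles in rad, forces in N, time in s.
With the tool pointing down it reaches from about 0.4 to 0.85 m from the base axis. Payload 4.5 kg.
Tool frame: the origin (TCP) lies midway between the tips of the shut fingers; the grasp point (between the pads) lies 19 mm behind it; x points along the fingers, z is the direction in which the jaws open and shut, and the axes are right-handed (so a half turn about x gives the same grasp; the last joint's range is limited). The gripper opens to 88 mm and grips with 3 to 60 N. Pads are 18 mm wide; open, the fingers measure 123 mm over their backs; the gripper's body (75 mm by 187 mm) begins 45 mm behind the grasp point.
Start: joints at [-1.305, 0.689, -0.195, 1.565, 0.157, 0.902, -0.215], TCP at [0.144, 0.608, 0.239] pointing down, gripper open.
Joint ranges: [-3.01, 3.01], [-0.46, 2.08], [-1.47, 1.51], [0.13, 2.56], [-1, 4.14], [0.04, 2.09], [-2.66, 2.66]. Speed limits (rad/s): [2.57, 2.57, 3.14, 3.14, 3.14, 3.14, 3.14].

INTERFACE

Orientations are given as a unit quaternion [x, y, z, w].
In Python, from station import ctrl, eyes, look_for, masks_of, landmark_of gives the robot as it stands. The module is installed in compiled form; this text tells all that it offers.
- The arm moves only by the shell command python3 -m handwheel 'ROWS' [FORCE]. ROWS is JSON, a list of rows, each a list of 3 entries, a list of its own where there are three numbers: the opening, from 0 (shut) to 1 (fully open), then the shift along the tool's x, y, z in mm, then the turn about the tool's x in rad. In form: [[jaw, [x, y, z], spin], ...]. A call has 1 to 20 rows; each row is the pose to reach, as a shift and turn from the pose measured when the call began, along the tool's axes at that moment; what a row does not reach only later rows make up. A row lasts 1/12 s, in which the tool goes at most 41.7 mm and 7.16 degrees, less where a joint would pass 70% of its speed; a pose out of reach is approached as far as the arm can. A call with a gripper value outside its range is refused whole. The fingers move at their own pace and stop on an object; FORCE is the grip in N (left out, the last holds). Time passes only in rows, so rows that repeat a pose let the fingers close. It gives the time, the measured TCP pose, the force and the opening at its end, in the units of the state.
- ctrl.get_obs(): the state, without advancing time (a new reading comes with each control period).
- eyes.snapshot(name): name is "scene" or "side" or "wrist"; returns a dict with "img" (480x640x3 uint8, red, green, blue), "z_map" (480x640 float32, m along the optical axis (not along the pixel's ray), 0 where there is no reading), "fx", "fy", "cx", "cy" (pixels), "rvec" (rotation vector, rad) and "tvec" (3), from world to camera coordinates, as OpenCV has them. Camera axes: x right, y down, z forward; pixel columns grow to the right and rows downward; lengths in m; the calibration is good to about 2 mm. A picture is of the moment at which its call begins.
- ctrl.hand_in(): hands the job in, once; it reports no verdict.
Trained networks look in a picture, given as the dict that the camera call returned (one of the last four; its "shot" number tells which), for a name from the list of things; names that differ only in an ending like _2 or _b are one class to them, and where a whole thing is asked for, a point or a joint stands for the part that bears it (a point fixed in the world has none). Each returns a list of dicts, best first, with "confidence" (0 to 1); they miss things now and then, are a little off and sometimes report something else, mostly with a low value. They report only what shows in the picture. A call takes as long as a camera call.
- look_for(picture, target): "position" ([row, column] as shares, 0 to 1, of the picture: columns of its width, rows of its height, amid what is visible of it).
- masks_of(picture, target): "mask" (480x640 bool, what is visible of it) and "position" ([row, column] as shares, 0 to 1, of the picture: columns of its width, rows of its height, amid what is visible of it).
- landmark_of(picture, target): "position" ([row, column] as shares, 0 to 1, of the picture: columns of its width, rows of its height: a listed point, or the origin of a listed thing).
The state is a dict: "time_s": time; "q": joint angles; "qvel": joint speeds; "tau": joint torques, N m; "ee_pos": TCP position; "tcp_rot": TCP orientation; "wrist_force": force on the tool from outside, world axes, zero at the start; "wrist_torque": the same for the moment, N m; "finger_gap": finger opening in m.
Only numpy, scipy, OpenCV 4.12 (cv2) and the standard library are available. Lean on these libraries where they do the work, as an engineer would, in place of code of your own. Each camera call takes 0.05 s, during which the arm holds its last target. There are 200 camera calls.

## Working session

There is one attempt and no reset: what is moved stays moved. The work goes in short steps, Python scripts to look and compute and a shell command to move; the robot and the scene stay as the last step left them, time stands still between calls to the robot, and variables do not carry over. Pictures are saved under pics/ and viewed, about 8 in all and at most 12, crops included, and the job is handed in when it is done.

```bash
mkdir -p pics; cat > h.py <<'E'
import numpy as np, cv2
from station import ctrl, eyes, look_for, masks_of, landmark_of
from scipy.spatial.transform import Rotation as R
def world(s,row,col,z=None,depth=None):
    M=cv2.Rodrigues(np.array(s["rvec"],float))[0]; t=np.array(s["tvec"],float).ravel()
    ray=np.array([(col-s["cx"])/s["fx"],(row-s["cy"])/s["fy"],1.])
    c=-M.T@t; d=M.T@ray
    k=depth if depth is not None else (z-c[2])/d[2]
    return c+k*d
def px(s,p):
    q=cv2.projectPoints(np.array([p],float),np.array(s["rvec"],float),np.array(s["tvec"],float),np.array([[s["fx"],0,s["cx"]],[0,s["fy"],s["cy"]],[0,0,1.]]),None)[0]
    return q.ravel()
def cloud(s,mask=None):
    z=s["z_map"]; m=z>0
    if mask is not None: m&=mask
    r,c=np.nonzero(m); d=z[m]
    M=cv2.Rodrigues(np.array(s["rvec"],float))[0]; t=np.array(s["tvec"],float).ravel()
    P=np.c_[(c-s["cx"])/s["fx"]*d,(r-s["cy"])/s["fy"]*d,d]
    return (P-t)@M
def save(s,name,crop=None,k=1):
    im=cv2.cvtColor(s["img"],cv2.COLOR_RGB2BGR)
    if crop: im=im[crop[0]:crop[1],crop[2]:crop[3]]
    cv2.imwrite("pics/"+name,cv2.resize(im,None,fx=k,fy=k))
def state():
    o=ctrl.get_obs(); r=R.from_quat(o["tcp_rot"]).as_matrix()
    print("t",round(o["time_s"],2),"tcp",np.round(o["ee_pos"],4),"gap",round(o["finger_gap"],4),"F",np.round(o["wrist_force"],1),"T",np.round(o["wrist_torque"],2)); print("axes x,y,z:",np.round(r.T,3).tolist()); print("q",np.round(o["q"],3))
    return o,r
E
python3 - <<'E'
from h import *
state()
a=eyes.snapshot("scene"); b=eyes.snapshot("side")
cv2.imwrite("pics/a.png",cv2.cvtColor(cv2.resize(np.vstack([a["img"],b["img"]]),(448,600) if 0 else (400,600)),cv2.COLOR_RGB2BGR))
save(a,"scene.png"); save(b,"side.png")
zs={"rim":.05,"pin_grip":.124,"lid_grip":.132,"chamber":0,"lid":.05}
for s,n in ((a,"scene"),(b,"side")):
    for k in zs:
        for d in landmark_of(s,k)[:1]:
            r,c=d["position"][0]*480,d["position"][1]*640
            print(n,k,round(d["confidence"],2),round(r),round(c),np.round(world(s,r,c,z=zs[k]),4))
E
```

```text
t 0.0 tcp [0.1435 0.6077 0.2379] gap 0.0878 F [0.6 0.3 0. ] T [0.04 0.   0.  ]
axes x,y,z: [[-0.0, -0.002, -1.0], [-0.973, 0.23, -0.0], [0.23, 0.973, -0.002]]
q [-1.305  0.69  -0.195  1.566  0.157  0.902 -0.215]
scene rim 0.5 388 377 [ 0.3472 -0.4298  0.05  ]
scene pin_grip 0.56 210 243 [0.4421 0.1446 0.124 ]
scene lid_grip 0.8 191 266 [0.5324 0.1524 0.132 ]
scene chamber 0.87 226 270 [0.5242 0.146  0.    ]
scene lid 0.57 211 264 [0.5228 0.164  0.05  ]
side pin_grip 0.67 203 262 [0.4513 0.1546 0.124 ]
side lid_grip 0.88 190 284 [0.5273 0.172  0.132 ]
side chamber 0.85 231 289 [ 0.5255  0.155  -0.    ]
side lid 0.93 218 289 [0.5261 0.1479 0.05  ]
```

View pics/scene.png

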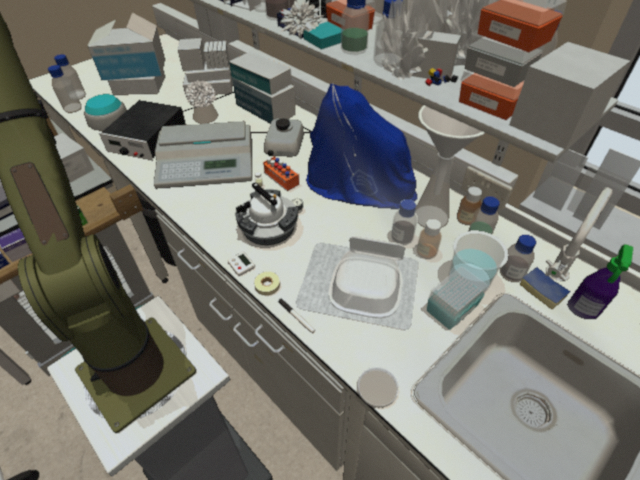

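The scene shows the chamber at about (265, 215), with the pin on the side towards the robot, the rack behind it and the timer and tape in front. I'll go above it for a close look.

```bash
python3 -m handwheel '[[1,[-120,-60,-50],0],[1,[-130,-446,-367],0],[1,[-130,-446,-367],0],[1,[-130,-446,-367],0],[1,[-130,-446,-367],0],[1,[-130,-446,-367],0],[1,[-130,-446,-367],0],[1,[-130,-446,-367],0],[1,[-130,-446,-367],0],[1,[-130,-446,-367],0],[1,[-130,-446,-367],0],[1,[-130,-446,-367],0],[1,[-130,-446,-367],0],[1,[-130,-446,-367],0],[1,[-130,-446,-367],0],[1,[-130,-446,-367],0],[1,[-130,-446,-367],0],[1,[-130,-446,-367],0]]'
cat > look.py <<'E'
from h import *
import sys
state()
s=eyes.snapshot("wrist"); save(s,sys.argv[1])
zs={"rim":.05,"pin_grip":.124,"lid_grip":.132,"chamber":0,"lid":.05,"sample_beaker":.021}
for k in sys.argv[2:]:
    k,_,z=k.partition("="); z=float(z) if z else zs[k]
    for d in landmark_of(s,k)[:2]:
        r,c=d["position"][0]*480,d["position"][1]*640
        print(k,round(d["confidence"],2),round(r),round(c),np.round(world(s,r,c,z=z),4))
E
python3 look.py w1.png rim pin_grip lid_grip chamber lid
```

```text
time_s: 2.1
ee_pos: [0.4925, 0.1498, 0.3686]
tcp_rot: [-0.439, 0.554, 0.44, 0.554]
wrist_force: [0.3, 0.5, 0.4]
finger_gap: 0.0883
t 2.1 tcp [0.4925 0.1498 0.3686] gap 0.0883 F [0.3 0.5 0.4] T [ 0.    0.02 -0.02]
axes x,y,z: [[-0.001, 0.001, -1.0], [-0.974, 0.228, 0.001], [0.228, 0.974, 0.001]]
q [-0.263  0.395 -0.182  1.7    0.079  1.054  0.87 ]
rim 0.55 227 332 [0.5444 0.1464 0.05  ]
pin_grip 0.88 158 319 [0.4521 0.1534 0.124 ]
lid_grip 0.67 229 330 [0.5244 0.148  0.132 ]
lid_grip 0.67 243 467 [0.5717 0.2834 0.132 ]
```

View pics/w1.png

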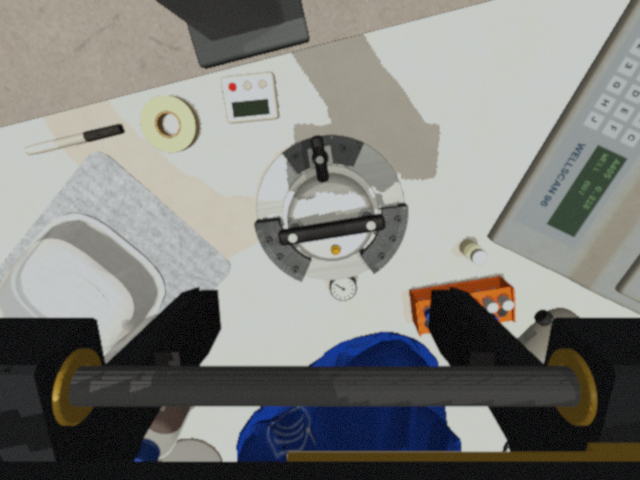

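The close view shows the pin grip at (319, 158), the handle bar from (290, 238) to (372, 225), the gauge at (342, 288), and the vial at (475, 250). I'll fit the pin and bar from depth.

```bash
python3 - <<'E'
from h import *
s=eyes.snapshot("wrist")
P=cloud(s); d=np.hypot(P[:,0]-.51,P[:,1]-.15)
P=P[(d<.12)&(P[:,2]>.118)&(P[:,2]<.16)]
for n,c in (("pin",(.452,.153)),("bar",(.524,.148))):
    for w in (.027,.058):
        Q=P[np.hypot(P[:,0]-c[0],P[:,1]-c[1])<w]
        if len(Q)<10: continue
        box=cv2.minAreaRect((Q[:,:2]*1000).astype(np.float32))
        m=Q.mean(0); u=np.linalg.svd((Q-m)[:,:2],full_matrices=False)[2][0]
        print(n,w,len(Q),np.round(m,4),"top",np.percentile(Q[:,2],90).round(4),"dir",np.degrees(np.arctan2(u[1],u[0])).round(1),box)
E
```

```text
pin 0.027 573 [0.4514 0.1541 0.1333] top 0.135 dir -3.8 ((451.9837646484375, 153.9398651123047), (12.342111587524414, 45.76225662231445), 86.06935119628906)
pin 0.058 573 [0.4514 0.1541 0.1333] top 0.135 dir -3.8 ((451.9837646484375, 153.9398651123047), (12.342111587524414, 45.76225662231445), 86.06935119628906)
bar 0.027 886 [0.5222 0.1484 0.1394] top 0.1415 dir -93.9 ((523.6630249023438, 148.11598205566406), (53.679832458496094, 16.79118537902832), 86.23654174804688)
bar 0.058 1902 [0.5197 0.1498 0.139 ] top 0.1415 dir -93.9 ((499.30517578125, 150.7464599609375), (109.66217803955078, 65.74723815917969), 86.23654174804688)
```

```bash
python3 -m handwheel '[[0.6,[40,20,-3],-0.1],[0.6,[80,40,-5],-0.16],[0.6,[120,40,-5],-0.16],[0.6,[160,40,-5],-0.16],[0.6,[200,40,-5],-0.16],[0.6,[225,40,-5],-0.16],[0.6,[245,40,-5],-0.16],[0.6,[260,40,-5],-0.16],[0.6,[260,40,-5],-0.16],[0.6,[260,40,-5],-0.16]]' 40
python3 -c "
from h import *
state(); s=eyes.snapshot('wrist'); save(s,'w2.png')"
```

```text
time_s: 3.28
ee_pos: [0.4525, 0.1539, 0.1084]
tcp_rot: [-0.482, 0.518, 0.482, 0.517]
wrist_force: [-0.6, 0.6, -0.1]
finger_gap: 0.053
t 3.28 tcp [0.4525 0.1539 0.1084] gap 0.053 F [-0.6  0.6 -0.1] T [ 0.04 -0.03 -0.03]
axes x,y,z: [[-0.001, -0.0, -1.0], [-0.998, 0.07, 0.001], [0.07, 0.998, -0.0]]
q [-0.355  0.734 -0.111  2.114  0.246  0.307  0.828]
```

View pics/w2.png

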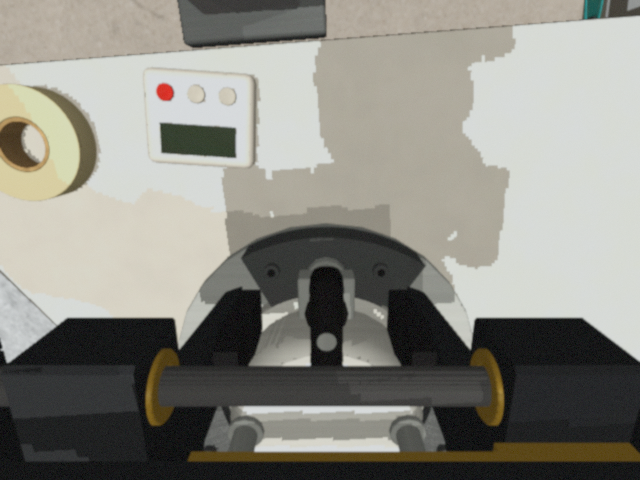

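The grip stands centred between the fingers at (326, 310). I'll close and lift.

```bash
python3 -m handwheel '[[0,[0,0,0],0],[0,[0,0,0],0],[0,[0,0,0],0],[0,[0,0,0],0],[0,[0,0,0],0],[0,[0,0,0],0],[0,[-3,0,0],0],[0,[-6,0,0],0],[0,[-9,0,0],0],[0,[-12,0,0],0],[0,[-15,0,0],0],[0,[-15,0,0],0],[0,[-15,0,0],0]]' 40; python3 -c "
from h import *
state()"
```

```text
time_s: 4.42
ee_pos: [0.4529, 0.1542, 0.1241]
tcp_rot: [-0.482, 0.517, 0.482, 0.517]
wrist_force: [1.1, 2.1, -10.4]
finger_gap: 0.0114
t 4.42 tcp [0.4529 0.1542 0.1241] gap 0.0114 F [  1.1   2.1 -10.4] T [ 0.53 -0.09 -0.03]
axes x,y,z: [[0.0, 0.001, -1.0], [-0.998, 0.07, -0.0], [0.07, 0.998, 0.001]]
q [-0.346  0.703 -0.125  2.104  0.239  0.346  0.834]
```

```bash
python3 -m handwheel '[[0,[0,0,0],0.12],[0,[0,0,0],0.24],[0,[0,0,0],0.36],[0,[0,0,0],0.48],[0,[0,0,0],0.6],[0,[0,0,0],0.72],[0,[0,0,0],0.84],[0,[0,0,0],0.96],[0,[0,0,0],1.08],[0,[0,0,0],1.2],[0,[0,0,0],1.32],[0,[0,0,0],1.44],[0,[0,0,0],1.57],[0,[0,0,0],1.57],[0,[0,0,0],1.57]]'; python3 -c "
from h import *
state()"
```

```text
time_s: 5.67
ee_pos: [0.4522, 0.1539, 0.1238]
tcp_rot: [0.023, 0.707, -0.023, 0.706]
wrist_force: [0.7, 0.4, -10.3]
finger_gap: 0.0112
t 5.67 tcp [0.4522 0.1539 0.1238] gap 0.0112 F [  0.7   0.4 -10.3] T [-0.13  0.01 -0.02]
axes x,y,z: [[-0.002, -0.0, -1.0], [0.066, 0.998, -0.0], [0.998, -0.066, -0.001]]
q [-0.556  0.72   0.214  2.116 -0.425  0.348 -0.057]
```

```bash
python3 -m handwheel '[[0,[1,0,0],0],[0,[2,0,0],0],[0,[3,0,0],0],[0,[3.5,0,0],0],[0,[3.5,0,0],0]]'; python3 -m handwheel '[[0.35,[0,0,0],0],[0.35,[0,0,0],0],[0.35,[0,0,0],0],[0.35,[0,0,0],0],[0.35,[-40,0,0],0],[0.35,[-75,0,0],0],[0.35,[-110,0,0],0],[0.35,[-120,0,0],0],[0.35,[-120,0,0],0]]'; python3 - <<'E'
from h import *
state()
s=eyes.snapshot("wrist"); save(s,"w3.png")
P=cloud(s); d=np.hypot(P[:,0]-.51,P[:,1]-.15)
P=P[(d<.12)&(P[:,2]>.118)&(P[:,2]<.165)]
for n,c,w in (("pin",(.452,.154),.03),("bar",(.524,.148),.03)):
    Q=P[np.hypot(P[:,0]-c[0],P[:,1]-c[1])<w]
    if len(Q)>10: print(n,len(Q),"top",np.percentile(Q[:,2],[50,90]).round(4),cv2.minAreaRect((Q[:,:2]*1000).astype(np.float32)))
E
```

```text
time_s: 6.08
ee_pos: [0.4522, 0.1539, 0.1219]
tcp_rot: [0.023, 0.707, -0.023, 0.706]
wrist_force: [-3.3, -1.1, 10.4]
finger_gap: 0.0117
time_s: 6.83
ee_pos: [0.4542, 0.1542, 0.2445]
tcp_rot: [0.024, 0.705, -0.022, 0.708]
wrist_force: [-0.4, -0.0, 0.0]
finger_gap: 0.0304
t 6.83 tcp [0.4542 0.1542 0.2445] gap 0.0304 F [-0.4 -0.   0. ] T [-0.09  0.06 -0.03]
axes x,y,z: [[0.005, 0.004, -1.0], [0.065, 0.998, 0.004], [0.998, -0.065, 0.005]]
q [-0.673  0.52   0.39   2.008 -0.314  0.664 -0.147]
pin 1263 top [0.1455 0.1468] ((452.7687683105469, 154.66592407226562), (44.859100341796875, 17.214019775390625), 88.75838470458984)
bar 2139 top [0.1404 0.1415] ((524.2344360351562, 148.09869384765625), (59.61320114135742, 16.45086097717285), 86.31531524658203)
```

View pics/w3.png

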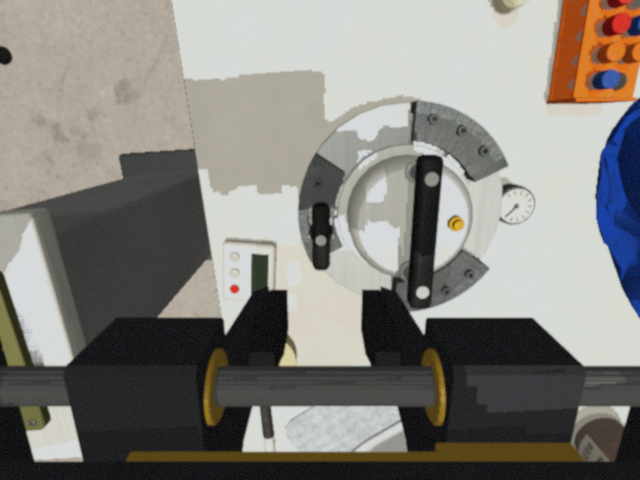

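The picture shows the pin grip turned crosswise at (320, 237) and standing up by itself, with its top at 0.146. Next is the lid handle.

```bash
python3 -m handwheel '[[0.5,[0,0,35],0],[0.5,[20,0,65],0],[0.5,[55,0,70],0],[0.5,[90,0,70],0],[0.5,[115,0,70],0],[0.5,[130,0,70],0],[0.5,[130,0,70],0],[0.5,[130,0,70],0],[0,[130,0,70],0],[0,[130,0,70],0],[0,[130,0,70],0],[0,[130,0,70],0],[0,[130,0,70],0],[0,[130,0,70],0]]' 40; python3 -c "
from h import *
state()"
```

```text
time_s: 8.05
ee_pos: [0.5238, 0.1501, 0.1137]
tcp_rot: [0.024, 0.705, -0.022, 0.708]
wrist_force: [-0.6, 0.2, 4.7]
finger_gap: 0.0153
t 8.05 tcp [0.5238 0.1501 0.1137] gap 0.0153 F [-0.6  0.2  4.7] T [-0.03  0.06 -0.01]
axes x,y,z: [[0.004, 0.003, -1.0], [0.064, 0.998, 0.003], [0.998, -0.064, 0.004]]
q [-0.512  0.792  0.254  1.932 -0.415  0.464 -0.022]
```

```bash
python3 -m handwheel '[[0,[-0.7,0,0],-0.08],[0,[-0.7,0,0],-0.16],[0,[-0.7,0,0],-0.24],[0,[-0.7,0,0],-0.32],[0,[-0.7,0,0],-0.4],[0,[-0.7,0,0],-0.48],[0,[-0.7,0,0],-0.54],[0,[-0.7,0,0],-0.54]]'; python3 -c "
from h import *
state()"
```

```text
time_s: 8.72
ee_pos: [0.5229, 0.1499, 0.1138]
tcp_rot: [-0.166, 0.686, 0.168, 0.688]
wrist_force: [0.7, 0.3, -5.5]
finger_gap: 0.0156
t 8.72 tcp [0.5229 0.1499 0.1138] gap 0.0156 F [ 0.7  0.3 -5.5] T [-0.01  0.06  0.02]
axes x,y,z: [[0.002, 0.003, -1.0], [-0.459, 0.888, 0.002], [0.888, 0.459, 0.003]]
q [-0.435  0.777  0.121  1.929 -0.203  0.445  0.312]
```

```bash
python3 -m handwheel '[[0,[0.3,0,0],-0.08],[0,[0.3,0,0],-0.16],[0,[0.3,0,0],-0.24],[0,[0.3,0,0],-0.32],[0,[0.3,0,0],-0.4],[0,[0.3,0,0],-0.45],[0,[0.3,0,0],-0.48],[0,[0.3,0,0],-0.48],[0,[0.3,0,0],-0.48]]'; python3 -c "
from h import *
o,r=state(); print(np.degrees(np.arctan2(r[1,2],r[0,2]))+4)"
```

```text
time_s: 9.47
ee_pos: [0.523, 0.1497, 0.1137]
tcp_rot: [-0.324, 0.627, 0.325, 0.629]
wrist_force: [-0.1, -0.3, 1.3]
finger_gap: 0.015
t 9.47 tcp [0.523  0.1497 0.1137] gap 0.015 F [-0.1 -0.3  1.3] T [-0.12  0.1  -0.08]
axes x,y,z: [[0.002, 0.003, -1.0], [-0.816, 0.578, -0.0], [0.578, 0.816, 0.003]]
q [-0.366  0.771  0.006  1.925 -0.013  0.442  0.605]
58.715484610047184
```

```bash
python3 -m handwheel '[[0,[0,0,0],-0.015],[0,[0,0,0],-0.03],[0,[0,0,0],-0.03]]'; python3 -c "
from h import *
o,r=state(); print(np.degrees(np.arctan2(r[1,2],r[0,2]))+4)"
```

```text
time_s: 9.72
ee_pos: [0.5233, 0.1501, 0.1138]
tcp_rot: [-0.334, 0.622, 0.335, 0.624]
wrist_force: [1.1, 0.4, -1.0]
finger_gap: 0.0157
t 9.72 tcp [0.5233 0.1501 0.1138] gap 0.0157 F [ 1.1  0.4 -1. ] T [ 0.16 -0.11 -0.18]
axes x,y,z: [[0.003, 0.003, -1.0], [-0.833, 0.553, -0.0], [0.553, 0.833, 0.004]]
q [-3.620e-01  7.710e-01 -2.000e-03  1.925e+00 -1.000e-03  4.420e-01
  6.230e-01]
60.45877741188572
```

Torque is building at about 60°, so that is the stop. I'll back off slightly and lift.

```bash
python3 -m handwheel '[[0,[0,0,0],0.03],[0,[-4,0,0],0.03],[0,[-8,0,0],0.03],[0,[-14,0,0],0.03],[0,[-20,0,0],0.03],[0,[-28,0,0],0.03],[0,[-28,0,0],0.03]]'; python3 -c "
from h import *
o,r=state(); print(np.degrees(np.arctan2(r[1,2],r[0,2]))+4)"
```

```text
time_s: 10.3
ee_pos: [0.5242, 0.1502, 0.1435]
tcp_rot: [-0.325, 0.626, 0.325, 0.63]
wrist_force: [0.2, 0.1, -6.0]
finger_gap: 0.0151
t 10.3 tcp [0.5242 0.1502 0.1435] gap 0.0151 F [ 0.2  0.1 -6. ] T [-0.01 -0.03 -0.  ]
axes x,y,z: [[0.005, 0.004, -1.0], [-0.816, 0.577, -0.002], [0.577, 0.816, 0.006]]
q [-0.367  0.722  0.007  1.908 -0.014  0.506  0.606]
58.735328355917446
```

```bash
python3 -m handwheel '[[0,[-30,0,0],0],[0,[-60,0,0],0],[0,[-90,0,0],0],[0,[-95,0,0],0],[0,[-95,0,0],0]]'; python3 - <<'E'
from h import *
state()
s=eyes.snapshot("scene"); s2=eyes.snapshot("side")
for n,a in (("scene",s),("side",s2)):
    P=cloud(a)
    for c in ((.434,.319),(.45,.33),(.434,.34),(.40,-.27)):
        Q=P[np.hypot(P[:,0]-c[0],P[:,1]-c[1])<.1]
        hi=Q[(Q[:,2]>.012)&(Q[:,2]<.12)]; lo=Q[Q[:,2]<-.02]
        print(n,c,len(Q),"hi",len(hi),hi[:,:3].mean(0).round(3) if len(hi) else "","lo",len(lo), "bench z",np.median(Q[:,2]).round(4))
    F=P[(abs(P[:,2])<.01)&(abs(P[:,1]-.32)<.1)&(P[:,0]>.2)&(P[:,0]<.9)]
    print("front edge x",np.percentile(F[:,0],1) if len(F) else "")
    for d in landmark_of(a,"vial_3")[:1]: print("vial",d["confidence"],world(a,d["position"][0]*480,d["position"][1]*640,z=0).round(3))
cv2.imwrite("pics/s2.png",cv2.cvtColor(np.vstack([s["img"][80:380,100:500],s2["img"][80:380,100:500]]),cv2.COLOR_RGB2BGR))
E
```

```text
time_s: 10.72
ee_pos: [0.5249, 0.1502, 0.2403]
tcp_rot: [-0.325, 0.624, 0.325, 0.632]
wrist_force: [0.4, 0.1, -5.4]
finger_gap: 0.0152
t 10.72 tcp [0.5249 0.1502 0.2403] gap 0.0152 F [ 0.4  0.1 -5.4] T [-0.04  0.01 -0.02]
axes x,y,z: [[0.01, 0.006, -1.0], [-0.816, 0.578, -0.005], [0.577, 0.816, 0.01]]
q [-0.372  0.575  0.016  1.821 -0.016  0.734  0.608]
scene (0.434, 0.319) 3247 hi 0  lo 1225 bench z -0.0041
scene (0.45, 0.33) 1996 hi 0  lo 65 bench z -0.0024
scene (0.434, 0.34) 3271 hi 0  lo 1208 bench z -0.004
scene (0.4, -0.27) 9171 hi 539 [ 0.479 -0.234  0.038] lo 4335 bench z -0.0049
front edge x 0.32789474290780235
side (0.434, 0.319) 2601 hi 0  lo 1066 bench z -0.001
side (0.45, 0.33) 1778 hi 0  lo 351 bench z 0.0003
side (0.434, 0.34) 2588 hi 0  lo 1029 bench z -0.0008
side (0.4, -0.27) 8204 hi 607 [ 0.478 -0.232  0.034] lo 2750 bench z -0.0001
front edge x 0.3316276359081763
vial 0.36 [0.62 0.33 0.  ]
```

View pics/s2.png

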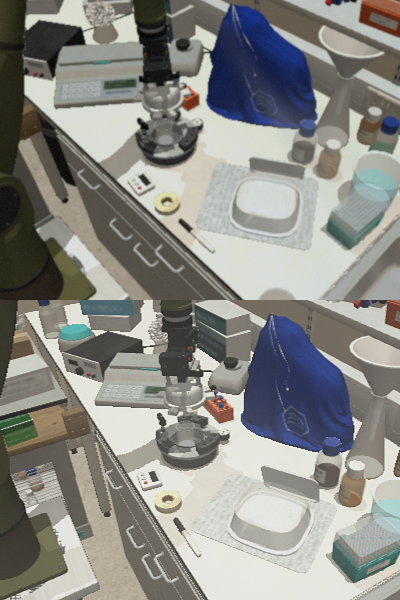

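```bash
python3 - <<'E'
from h import *
for n in ("scene","side"):
    a=eyes.snapshot(n); P=cloud(a)
    for y in (.25,.3,.35,.4,-.22,-.27,-.32):
        S=P[abs(P[:,1]-y)<.02]
        b=S[(abs(S[:,2])<.012)&(S[:,0]>.25)&(S[:,0]<.9)]; lo=S[(S[:,2]<-.05)&(S[:,0]>.25)&(S[:,0]<.6)]
        h=S[(S[:,2]>.02)&(S[:,2]<.1)&(S[:,0]>.36)&(S[:,0]<.75)]
        print(n,y,"bench from",np.percentile(b[:,0],[0.5,2]).round(3),"lo max x",lo[:,0].max().round(3) if len(lo) else "", "first hi x",h[:,0].min().round(3) if len(h) else "")
E
```

```text
scene 0.25 bench from [0.327 0.329] lo max x 0.363 first hi x 0.508
scene 0.3 bench from [0.327 0.33 ] lo max x 0.363 first hi x 0.697
scene 0.35 bench from [0.328 0.331] lo max x 0.365 first hi x 
scene 0.4 bench from [0.328 0.329] lo max x 0.363 first hi x 0.517
scene -0.22 bench from [0.328 0.329] lo max x 0.364 first hi x 0.463
scene -0.27 bench from [0.328 0.33 ] lo max x 0.364 first hi x 0.483
scene -0.32 bench from [0.328 0.331] lo max x 0.396 first hi x 0.522
side 0.25 bench from [0.331 0.332] lo max x 0.365 first hi x 0.492
side 0.3 bench from [0.331 0.332] lo max x 0.365 first hi x 0.622
side 0.35 bench from [0.331 0.333] lo max x 0.364 first hi x 0.69
side 0.4 bench from [0.331 0.333] lo max x 0.365 first hi x 0.518
side -0.22 bench from [0.331 0.332] lo max x 0.356 first hi x 0.467
side -0.27 bench from [0.331 0.333] lo max x 0.357 first hi x 0.488
side -0.32 bench from [0.332 0.335] lo max x 0.37 first hi x 0.527
```

```bash
python3 -m handwheel '[[0,[0,30,15],0.1],[0,[0,65,33],0.2],[0,[0,100,51],0.32],[0,[0,135,69],0.44],[0,[0,160,82],0.56],[0,[20,170,87],0.68],[0,[50,170,87],0.8],[0,[80,170,87],0.92],[0,[110,170,87],0.96],[0,[135,170,87],0.96],[0,[155,170,87],0.96],[0,[168,170,87],0.96],[0,[168,170,87],0.96],[0,[168,170,87],0.96]]'; python3 -c "
from h import *
state()"
```

```text
time_s: 12.18
ee_pos: [0.4339, 0.3189, 0.0681]
tcp_rot: [0.002, 0.707, -0.001, 0.707]
wrist_force: [-0.2, -0.3, -5.0]
finger_gap: 0.0157
t 12.18 tcp [0.4339 0.3189 0.0681] gap 0.0157 F [-0.2 -0.3 -5. ] T [-0.06  0.05  0.03]
axes x,y,z: [[0.0, 0.002, -1.0], [0.004, 1.0, 0.002], [1.0, -0.004, 0.0]]
q [-0.822  0.86   0.175  1.963 -0.397  0.35  -0.337]
```

```bash
python3 -m handwheel '[[0,[2,0,0],0],[0,[4,0,0],0],[0,[4.5,0,0],0],[0,[4.5,0,0],0]]'; python3 -m handwheel '[[0.3,[0,0,0],0],[0.5,[0,0,0],0],[0.5,[0,0,0],0],[0.5,[0,0,0],0]]';  python3 -m handwheel '[[0.5,[-35,0,0],0],[0.5,[-70,0,0],0],[0.5,[-110,0,0],0],[1,[-150,0,0],0],[1,[-190,0,0],0],[1,[-220,-85,40],-0.1],[1,[-250,-115,60],-0.1],[1,[-250,-140,75],-0.1],[1,[-250,-170,88],-0.1],[1,[-250,-170,88],-0.1],[1,[-250,-170,88],-0.1]]'; python3 look.py w4.png sample_beaker rim lid=0
```

```text
time_s: 12.52
ee_pos: [0.4343, 0.3192, 0.0642]
tcp_rot: [0.002, 0.707, -0.001, 0.708]
wrist_force: [-1.0, 0.5, -4.0]
finger_gap: 0.0153
time_s: 12.85
ee_pos: [0.4347, 0.3194, 0.0647]
tcp_rot: [0.003, 0.706, -0.001, 0.708]
wrist_force: [-0.2, 0.2, -0.1]
finger_gap: 0.0397
time_s: 13.77
ee_pos: [0.5253, 0.1391, 0.3168]
tcp_rot: [-0.03, 0.703, 0.029, 0.71]
wrist_force: [0.4, -0.8, 0.2]
finger_gap: 0.0883
t 13.77 tcp [0.5253 0.1391 0.3168] gap 0.0883 F [ 0.4 -0.8  0.2] T [-0.08  0.06  0.  ]
axes x,y,z: [[0.009, -0.001, -1.0], [-0.083, 0.997, -0.002], [0.997, 0.083, 0.009]]
q [-0.567  0.502  0.356  1.733 -0.206  0.935 -0.047]
sample_beaker 0.86 174 317 [0.5188 0.1546 0.021 ]
lid 0.87 8 251 [0.4349 0.3209 0.    ]
lid 0.46 56 492 [0.7006 0.2964 0.    ]
```

View pics/w4.png

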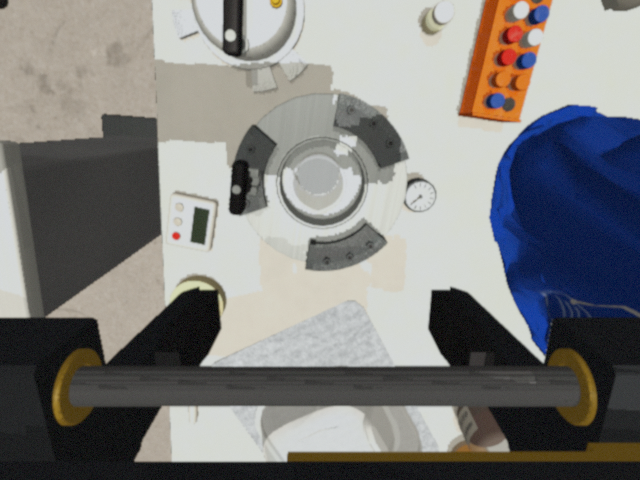

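The lid stands on the bench at (0.435, 0.320), and the beaker shows in the bore near (320, 180). I'll overlay the candidate rim circle on an enlarged crop.

```bash
python3 - <<'E'
from h import *
s=eyes.snapshot("wrist"); 
m=masks_of(s,"sample_beaker")
c0=(215,335,260,380)
im=cv2.cvtColor(s["img"],cv2.COLOR_RGB2BGR)[110:250,240:400]; k=5
im=cv2.resize(im,None,fx=k,fy=k,interpolation=cv2.INTER_CUBIC)
o=im.copy()
def circ(cx,cy,z,r,col):
    pts=[px(s,(cx+r*np.cos(t),cy+r*np.sin(t),z)) for t in np.linspace(0,2*np.pi,60)]
    cv2.polylines(o,[np.int32([((p[0]-240)*k,(p[1]-110)*k) for p in pts])],True,col,1)
circ(.519,.1546,.021,.025,(0,0,255)); circ(.519,.1546,.09,.028,(0,255,0)); circ(.524,.149,.054,.0455,(255,0,0))
if m:
    q=m[0]["mask"]; r,c=np.nonzero(q); print(m[0]["confidence"],c.min(),c.max(),r.min(),r.max(),q.sum())
    cs,_=cv2.findContours(q.astype(np.uint8),0,1); cv2.polylines(o,[((x.reshape(-1,2)-[240,110])*k).astype(np.int32) for x in cs],True,(0,255,255),1)
cv2.imwrite("pics/bk.png",cv2.resize(np.hstack([im,o]),(800,350)) if 0 else cv2.resize(o,(685,600)))
Q=cloud(s,q); print(np.percentile(Q[:,2],[1,10,50,90,99]).round(3))
T=Q[Q[:,2]>.06]; print(len(T), T.mean(0) if len(T) else "")
E
```

```text
0.86 297 351 164 224 2575
[0.023 0.024 0.037 0.091 0.092]
941 [0.52090234 0.14909395 0.08273868]
```

View pics/bk.png

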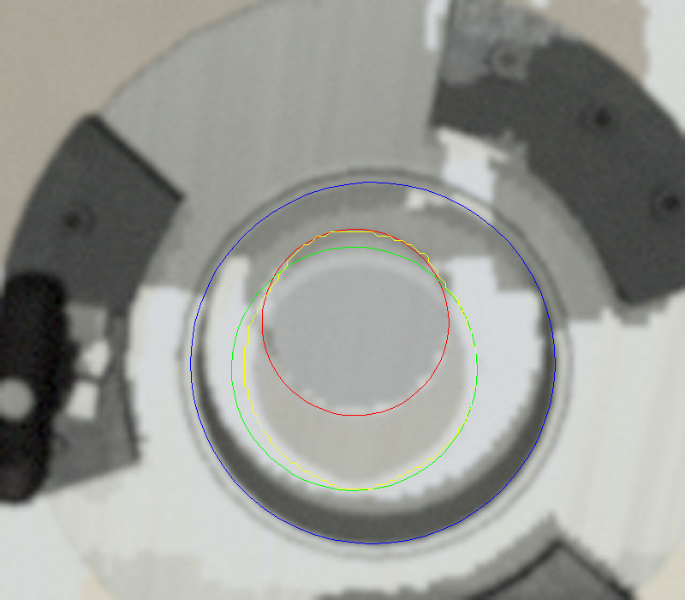

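```bash
python3 -m handwheel '[[1,[20,14,-5],-0.12],[1,[40,14,-5],-0.24],[1,[60,14,-5],-0.36],[1,[80,14,-5],-0.48],[1,[97,14,-5],-0.6],[1,[97,14,-5],-0.72],[1,[97,14,-5],-0.84],[1,[97,14,-5],-0.96],[1,[97,14,-5],-1.08],[1,[97,14,-5],-1.2],[1,[97,14,-5],-1.32],[1,[97,14,-5],-1.44],[0.82,[97,14,-5],-1.48],[0.82,[97,14,-5],-1.48],[0.82,[97,14,-5],-1.48]]'; python3 - <<'E'
from h import *
state()
s=eyes.snapshot("wrist"); save(s,"w5.png")
m=masks_of(s,"sample_beaker")
for d in m[:1]:
    P=cloud(s,d["mask"]); T=P[(P[:,2]>.082)&(P[:,2]<.096)]; print(d["confidence"],len(P),len(T))
    if len(T)>20:
        from scipy.optimize import least_squares
        f=least_squares(lambda p:np.hypot(T[:,0]-p[0],T[:,1]-p[1])-p[2],[.52,.153,.028],loss="soft_l1",f_scale=.001); print(f.x,T.min(0),T.max(0))
for d in landmark_of(s,"sample_beaker")[:1]: print(world(s,d["position"][0]*480,d["position"][1]*640,z=.021),d["confidence"])
E
```

```text
time_s: 15.32
ee_pos: [0.5136, 0.165, 0.2168]
tcp_rot: [-0.501, 0.497, 0.503, 0.499]
wrist_force: [-0.2, 0.4, -0.5]
finger_gap: 0.0725
t 15.32 tcp [0.5136 0.165  0.2168] gap 0.0725 F [-0.2  0.4 -0.5] T [ 0.02 -0.    0.01]
axes x,y,z: [[0.0, 0.004, -1.0], [-1.0, -0.008, -0.0], [-0.008, 1.0, 0.004]]
q [-0.308  0.605 -0.139  1.852  0.119  0.691  1.065]
0.62 4656 1124
[0.51886045 0.15495498 0.02546746] [0.49234709 0.12576153 0.08201038] [0.54594139 0.18221717 0.09264979]
[0.52135753 0.1520257  0.021     ] 0.92
```

View pics/w5.png

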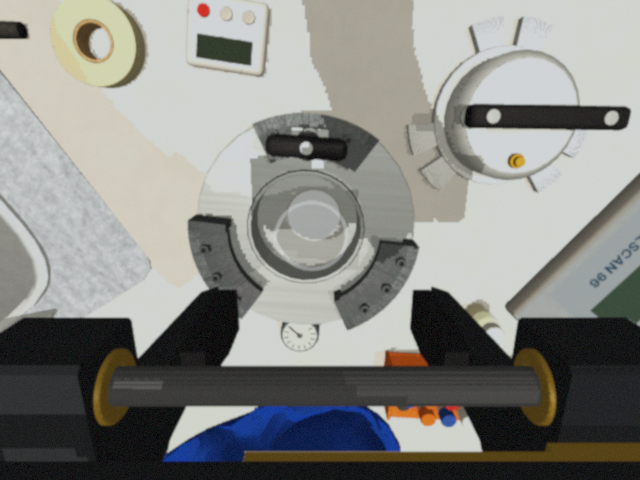

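The picture shows the beaker rim about (312, 222) in the open chamber, the pin parked at (306, 147), and the lid upright on the bench at (510, 115). The rim centre is (0.519, 0.154).

```bash
python3 -m handwheel '[[0.82,[30,-5.5,-11.5],0],[0.82,[65,-5.5,-11.5],0],[0.82,[100,-5.5,-11.5],0],[0.82,[125,-5.5,-11.5],0],[0.82,[140,-5.5,-11.5],0],[0.82,[149,-5.5,-11.5],0],[0.82,[149,-5.5,-11.5],0],[0.82,[149,-5.5,-11.5],0]]' 10; python3 -c "
from h import *
state()"; python3 -m handwheel '[[0.5,[0,0,0],0],[0.5,[0,0,0],0],[0.5,[0,0,0],0],[0.5,[0,0,0],0],[0.5,[0,0,0],0]]' 10; python3 -c "
from h import *
state()"
```

```text
time_s: 16.13
ee_pos: [0.5198, 0.1538, 0.0681]
tcp_rot: [-0.501, 0.497, 0.503, 0.499]
wrist_force: [-0.1, 0.1, 0.9]
finger_gap: 0.0725
t 16.13 tcp [0.5198 0.1538 0.0681] gap 0.0725 F [-0.1  0.1  0.9] T [ 0.   -0.    0.01]
axes x,y,z: [[0.001, 0.003, -1.0], [-1.0, -0.008, -0.001], [-0.008, 1.0, 0.003]]
q [-0.321  0.849 -0.084  1.945  0.175  0.352  1.038]
time_s: 16.55
ee_pos: [0.5206, 0.1543, 0.0691]
tcp_rot: [-0.502, 0.496, 0.502, 0.5]
wrist_force: [0.0, 1.1, 6.0]
finger_gap: 0.0546
t 16.55 tcp [0.5206 0.1543 0.0691] gap 0.0546 F [0.  1.1 6. ] T [ 0.11 -0.01 -0.03]
axes x,y,z: [[0.003, 0.005, -1.0], [-1.0, -0.008, -0.003], [-0.008, 1.0, 0.005]]
q [-0.321  0.847 -0.084  1.944  0.175  0.352  1.038]
```

```bash
python3 -m handwheel '[[0,[-8,0,0],0],[0,[-25,0,0],0],[0,[-50,0,0],0],[0,[-80,0,0],0],[0,[-110,0,0],0],[0,[-135,0,0],0],[0,[-145,0,0],0],[0,[-145,0,0],0]]'; python3 -c "
from h import *
state(); s=eyes.snapshot('side'); w=eyes.snapshot('wrist')
P=px(s,(.52,.154,.2)); c,r=map(int,P); c=max(c,160); r=max(r,120)
A=s['img'][r-120:r+120,c-160:c+160]; cv2.imwrite('pics/l.png',cv2.cvtColor(np.hstack([cv2.resize(A,(400,300)),cv2.resize(w['img'],(400,300))]),cv2.COLOR_RGB2BGR))"
```

```text
time_s: 17.22
ee_pos: [0.5214, 0.1538, 0.2165]
tcp_rot: [0.502, -0.495, -0.501, -0.502]
wrist_force: [0.1, 0.2, -1.0]
finger_gap: 0.055
t 17.22 tcp [0.5214 0.1538 0.2165] gap 0.055 F [ 0.1  0.2 -1. ] T [-0.01 -0.03 -0.02]
axes x,y,z: [[0.008, 0.006, -1.0], [-1.0, -0.007, -0.008], [-0.007, 1.0, 0.006]]
q [-0.282  0.608 -0.143  1.847  0.125  0.686  1.082]
```

View pics/l.png

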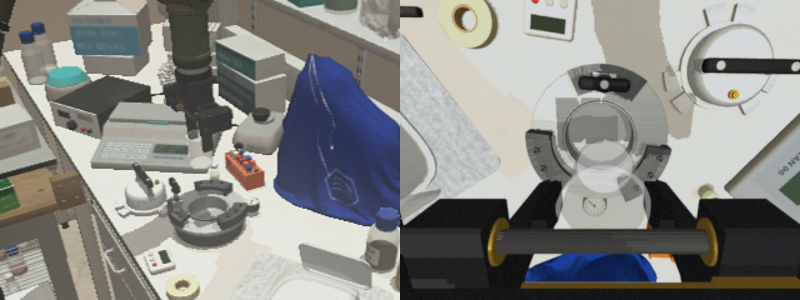

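```bash
python3 -m handwheel '[[0,[0,7,-20],0],[0,[0,16,-55],0],[0,[0,26,-90],0],[0,[0,36,-125],0],[0,[0,47,-160],0],[0,[0,57,-195],0],[0,[0,67,-230],0],[0,[0,78,-265],0],[0,[0,88,-300],0],[0,[0,98,-335],0],[0,[0,108,-370],0],[0,[0,117,-400],0],[0,[0,122,-417],0],[0,[0,124,-424],0],[0,[0,124,-424],0],[0,[0,124,-424],0]]'; python3 - <<'E'
from h import *
state()
for n in ("scene","wrist"):
    s=eyes.snapshot(n); P=cloud(s); Q=P[(np.hypot(P[:,0]-.4,P[:,1]+.27)<.075)&(P[:,2]<.12)]
    h=Q[Q[:,2]>.012]; print(n,len(Q),len(h),h.min(0) if len(h) else "",h.max(0) if len(h) else "",np.median(Q[:,2]))
save(s,"w6.png")
E
```

```text
time_s: 18.65
ee_pos: [0.3988, -0.2702, 0.2104]
tcp_rot: [-0.501, 0.496, 0.504, 0.499]
wrist_force: [0.0, 0.7, -1.2]
finger_gap: 0.0547
t 18.65 tcp [ 0.3988 -0.2702  0.2104] gap 0.0547 F [ 0.   0.7 -1.2] T [ 0.08 -0.04  0.02]
axes x,y,z: [[0.001, 0.006, -1.0], [-1.0, -0.009, -0.001], [-0.009, 1.0, 0.006]]
q [ 0.654  0.556 -0.233  2.015  0.209  0.596  1.861]
scene 5759 2 [ 0.3630996  -0.22305374  0.01205411] [ 0.45735127 -0.2082192   0.01237872] -0.12166942547477438
wrist 15342 58 [ 0.36330659 -0.2158515   0.01201469] [ 0.37039784 -0.20228182  0.01411483] 0.0011432111442860585
```

View pics/w6.png

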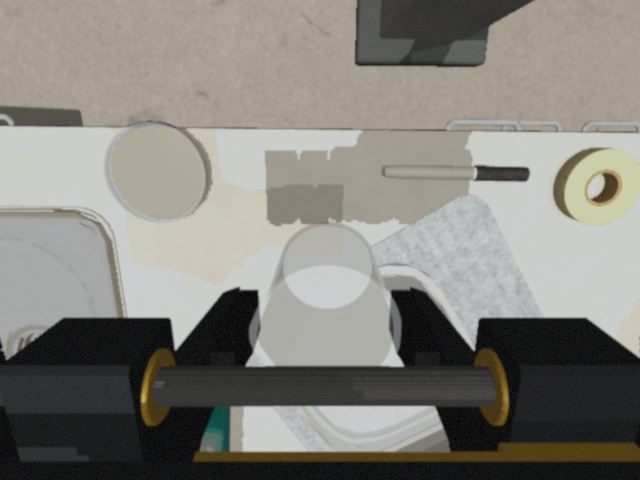

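```bash
python3 - <<'E'
from h import *
s=eyes.snapshot("wrist")
for q in ((245,380),(195,485),(268,410),(172,385),(320,255)): print(q,world(s,*q,z=0.0).round(3))
for p in ((.40,-.27,0),(.385,-.28,0)): print(p,px(s,p))
E
```

```text
(245, 380) [ 0.44  -0.214  0.   ]
(195, 485) [ 0.389 -0.118  0.   ]
(268, 410) [ 0.463 -0.183  0.   ]
(172, 385) [ 0.369 -0.214  0.   ]
(320, 255) [ 0.523 -0.34   0.   ]
(0.4, -0.27, 0) [323.60610161 204.66222366]
(0.385, -0.28, 0) [313.06551386 188.80289373]
```

The picture shows the landing place at (324, 205) is free, between the petri dish (158, 172), the pen (455, 173) and the mat. I'll lower the beaker.

```bash
python3 -m handwheel '[[0,[35,0,0],0],[0,[70,0,0],0],[0,[105,0,0],0],[0,[130,0,0],0],[0,[145,0,0],0],[0,[155,0,0],0],[0,[158,0,0],0],[0,[158,0,0],0],[0,[158,0,0],0]]'; python3 -m handwheel '[[0,[2,0,0],0],[0,[3.5,0,0],0],[0,[3.5,0,0],0]]'; python3 -c "
from h import *
state()"
```

```text
time_s: 19.55
ee_pos: [0.4006, -0.2688, 0.0539]
tcp_rot: [-0.503, 0.495, 0.503, 0.499]
wrist_force: [0.4, 0.1, 0.7]
finger_gap: 0.0552
time_s: 19.8
ee_pos: [0.4009, -0.269, 0.0509]
tcp_rot: [-0.503, 0.495, 0.503, 0.499]
wrist_force: [-0.7, -0.3, -0.5]
finger_gap: 0.0545
t 19.8 tcp [ 0.4009 -0.269   0.0509] gap 0.0545 F [-0.7 -0.3 -0.5] T [-0.01  0.03  0.03]
axes x,y,z: [[0.004, 0.004, -1.0], [-1.0, -0.012, -0.004], [-0.012, 1.0, 0.004]]
q [ 0.548  0.852 -0.08   2.124  0.316  0.175  1.766]
```

```bash
python3 -m handwheel '[[0,[1.5,0,0],0],[0,[1.5,0,0],0]]';python3 -m handwheel '[[0,[1,0,0],0],[0,[1,0,0],0]]'
```

```text
time_s: 19.97
ee_pos: [0.401, -0.2691, 0.0496]
tcp_rot: [0.503, -0.495, -0.503, -0.499]
wrist_force: [-0.3, -0.7, 0.0]
finger_gap: 0.0548
time_s: 20.13
ee_pos: [0.4009, -0.2691, 0.0485]
tcp_rot: [0.503, -0.495, -0.503, -0.499]
wrist_force: [-0.2, 0.0, 0.7]
finger_gap: 0.0546
```

```bash
python3 -m handwheel '[[0,[1,0,0],0],[0,[1,0,0],0]]'; python3 -m handwheel '[[0.7,[0,0,0],0],[0.75,[0,0,0],0],[0.8,[0,0,0],0],[0.8,[0,0,0],0],[0.8,[-10,0,0],0],[0.8,[-30,0,0],0],[0.8,[-60,0,0],0],[0.8,[-95,0,0],0],[0.8,[-135,0,0],0],[0.8,[-170,0,0],0],[0.8,[-180,0,0],0],[0.8,[-180,0,0],0]]'; python3 - <<'E'
from h import *
state()
w=eyes.snapshot("wrist"); s=eyes.snapshot("side"); 
c,r=map(int,px(s,(.46,.1,.05)))
A=s["img"]
cv2.imwrite("pics/f.png",cv2.cvtColor(np.hstack([cv2.resize(A[130:370,150:470],(400,300)),cv2.resize(w["img"],(400,300))]),cv2.COLOR_RGB2BGR))
for d in landmark_of(w,"sample_beaker")[:1]: print("beaker",d["confidence"],world(w,d["position"][0]*480,d["position"][1]*640,z=0))
for d in masks_of(w,"sample_beaker")[:1]:
    P=cloud(w,d["mask"]); P=P[P[:,2]>.05]; print(np.percentile(P[:,2],[50,95,99]),P[:,:2].min(0),P[:,:2].max(0))
E
```

```text
time_s: 20.3
ee_pos: [0.4012, -0.2687, 0.0478]
tcp_rot: [0.503, -0.495, -0.503, -0.499]
wrist_force: [-0.8, 1.9, 4.0]
finger_gap: 0.0548
time_s: 21.3
ee_pos: [0.4016, -0.2705, 0.2314]
tcp_rot: [0.505, -0.494, -0.5, -0.5]
wrist_force: [1.2, -0.5, 0.1]
finger_gap: 0.0703
t 21.3 tcp [ 0.4016 -0.2705  0.2314] gap 0.0703 F [ 1.2 -0.5  0.1] T [ 0.05  0.02 -0.05]
axes x,y,z: [[0.011, 0.001, -1.0], [-1.0, -0.011, -0.011], [-0.011, 1.0, 0.0]]
q [ 0.672  0.523 -0.26   1.993  0.208  0.641  1.861]
beaker 0.87 [ 0.40024069 -0.26925651  0.        ]
[0.06887858 0.07074843 0.07118867] [ 0.37288108 -0.29724856] [ 0.42746792 -0.24106155]
```

View pics/f.png

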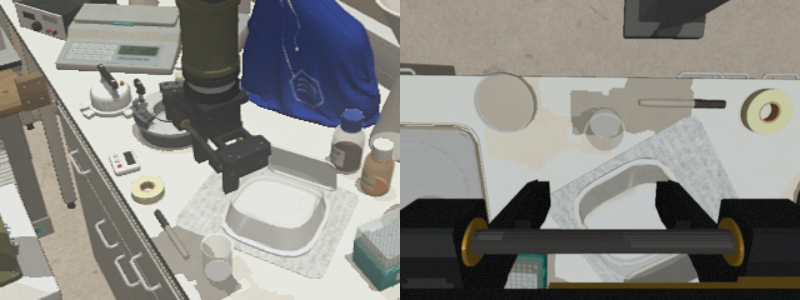

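The beaker stands upright at (0.400, -0.269) with its rim at 0.070. The lid and the parked pin are visible and the other things are undisturbed, so I'm handing in.

```bash
python3 -c "
from h import *
print(ctrl.hand_in())"
```

```text
the job is handed in; nothing more can be done
None
```

The job is done and handed in at about 21 s on the robot's clock, in the order you asked.

- **Locking pin:** I lifted it about 15 mm, gave it a quarter turn clockwise and let it down. With the gripper clear, its top read 0.146 m and the grip lay crosswise. It still stood up in the last picture, though I did not measure it again after that.
- **Lid:** I turned it anticlockwise to the stop at about 60°, where the wrist torque stayed under 0.2 N m. I backed off slightly, lifted it about 125 mm and set it down right way up at (0.435, 0.320).
- **Beaker:** I lifted it out with a 10 N grip and stood it at (0.400, -0.269). The final check put its rim at about 0.07 m, so it is upright.
- **Other things:** They looked undisturbed in the last pictures, judged by eye rather than measured. The tube rack and the vial were hidden behind the arm in the final side view.

Two readings disagreed along the way. The network's first estimates of the beaker's centre differed from the depth measurement by a few millimetres, so I used the depth extents. One low-confidence lid detection was clearly wrong and I ignored it. None of the forces I read came near the limits; the highest was about 11 N at the wrist.

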